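Feed the top breeder box from the yellow scoop

ROBOT

A 7-joint arm with a two-finger parallel gripper is mounted at the origin on the work surface. World frame = base frame: x ahead of the robot, y to its left, z up, the work surface at z = 0. Lengths are in m, angles in rad, forces in N, time in s.
With the tool pointing down it reaches from about 0.425 to 0.95 m from the base axis. Payload 16.7 kg.
Tool frame: the origin (TCP) lies between the finger pads; the fingertips stand r.finger_overhang ahead of it and the grasp point (between the pads) lies 8 mm behind it (r.finger_overhang is the distance from the TCP to the fingertips, in m); z points along the fingers, y is the line along which they close (so a half turn about z gives the same grasp; the last joint's range is limited). The gripper opens to 94 mm and grips with 3 to 60 N. Pads are 16 mm wide; open, the fingers measure 119 mm over their backs; the gripper's body (75 mm by 177 mm) begins 78 mm behind the grasp point.
Start: joints at [1.065, 0.426, 0.074, 1.606, -0.034, 1.111, -0.067], TCP at [0.236, -0.632, 0.216] pointing down, gripper open.
Joint ranges: [-2.85, 2.85], [-0.5, 2.14], [-1.23, 1.37], [0.21, 2.46], [-1.02, 4.16], [0.16, 2.05], [-2.73, 2.73]. Speed limits (rad/s): [1.89, 1.89, 2.39, 2.39, 3.01, 3.01, 3.01].

INTERFACE

Orientations are given as a unit quaternion [x, y, z, w].
In Python, from station import status, viewer, job, r gives the robot as it stands. The module is installed in compiled form; this text tells all that it offers.
- The arm moves only by the shell command python3 -m handwheel 'ROWS' [FORCE]. ROWS is text: rows parted by semicolons, each of 7 numbers parted by spaces: the turn, a rotation vector about the tool's x, y, z in rad, then the shift along the tool's x, y, z in mm, then the opening, from 0 (shut) to 1 (fully open). A call has 1 to 5 rows; each row is the pose to reach, as a shift and turn from the pose commanded when the call began, along the tool's axes at that moment; what a row does not reach only later rows make up. A row lasts 1/12 s, in which the tool goes at most 41.7 mm and 7.16 degrees, less where a joint would pass 70% of its speed; a pose out of reach is approached as far as the arm can. A call with a gripper value outside its range is refused whole. The fingers move at their own pace and stop on an object; FORCE is the grip in N (left out, the last holds). Time passes only in rows, so rows that repeat a pose let the fingers close. It gives the time, the measured TCP pose, the force, the opening and the grip force at its end, in the units of the state.
- status.get_state(): the state, without advancing time (a new reading comes with each control period).
- viewer.snapshot(name): name is "side" or "top"; returns the picture (480x640x3 uint8, red, green, blue); there is no depth.
- viewer.camera_model(name): a dict with "K" (3x3 intrinsics, pixels), "rvec" (rotation vector, rad) and "tvec" (3), from world to camera coordinates, as OpenCV has them. Camera axes: x right, y down, z forward; pixel columns grow to the right and rows downward; lengths in m; the calibration is good to about 2 mm. A picture is of the moment at which its call begins. camera_model takes no time and is no camera call.
- job.finish_job(): hands the job in; it is judged then, once.
The state is a dict: "clock": time; "q": joint angles; "qd": joint speeds; "joint_efforts": joint torques, N m; "ee_pos": TCP position; "orientation": TCP orientation; "wrist_force": force on the tool from outside, world axes, zero at the start; "moment": the same for the moment, N m; "gripper_width": finger opening in m; "grasp_force": force on a finger pad.
Only numpy, scipy, OpenCV 4.12 (cv2) and the standard library are available. Lean on these libraries where they do the work, as an engineer would, in place of code of your own. Each camera call takes 0.05 s, during which the arm holds its last target. There are 200 camera calls.

TASK

Lift the loaded yellow scoop out of the crowded crate and tip all six feed balls into the topmost clear breeder box, without spilling any. Then set the empty scoop down upright and flat inside the white tray, lowering it before you let go, and leave everything else where it is.

Things in the scene. Friction and masses are not known exactly. Their poses are not given: they have to be found in the camera images.
- scoop: yellow plastic feed scoop, the target, upright on the crate floor: 120 mm (x) x 68 (y), walls 48 high, 4 thick, 140 g. Origin: centre of its underside, z up. Open mouth at the -x end (x = -60): a 25 degree ramp, its lip 18 above the underside. A bar handle runs along x above it, 18 wide (y), 24 tall, centre line 100 up, x = -32 to 60, on a post at the rear. Six feed balls lie loose in it
- scoop_grip (a point): middle of the yellow scoop's bar handle, 5 mm behind the scoop's centre and 100 mm above its underside; axes as the scoop's
- scoop_in (a point): centre of the yellow scoop's inside, 20 mm above its underside
- tier_in (a point): centre of the inner floor (98 mm above the table) of the topmost of three stacked clear plastic breeder boxes with white rims, a fixed stack; inside 192 mm (its x) x 212 (its y), open at the top, rim 46 mm above this point; z up
- tray_in (a point): centre of the inner floor (4 mm above the table) of the flat white tray, fixed; inside 172 mm (its x) x 112 (its y), rim 8 mm above this point; z up
- crate: open green plastic crate, fixed, 270 x 270 mm outside, 60 high, wall and floor 5; origin at the centre of its underside; a blue spring clip sits on its far (+x) edge, reaching 85 above the table
- blue_scoop: a like scoop in blue, empty, standing in the same crate beside the yellow one; same shape and origin as the yellow scoop; not wanted
- scraper: scraper with beech handle and steel blade, 170 mm long along its y, 48 wide, 18 high, lying in the crate; origin under the handle side of its middle
- tube: glass feeding tube, 150 mm long along its y, 16 across with two square rubber collars of 22, lying in the crate; origin under its middle
- canister: red flip-top food canister, 84 mm across, 125 high, standing on the table; origin at the centre of its underside
- feed1: feed ball, brown, 24 mm across, 12 g, one of six in the yellow scoop; origin at its centre
- feed2: feed ball, brown, 24 mm across, 12 g, one of six in the yellow scoop; origin at its centre
- feed3: feed ball, brown, 24 mm across, 12 g, one of six in the yellow scoop; origin at its centre
- feed4: feed ball, brown, 24 mm across, 12 g, one of six in the yellow scoop; origin at its centre
- feed5: feed ball, brown, 24 mm across, 12 g, one of six in the yellow scoop; origin at its centre
- feed6: feed ball, brown, 24 mm across, 12 g, one of six in the yellow scoop; origin at its centre

How it is judged:
On the way, in this order (a step that is already met when the one before it is completed fails the run):
1. the yellow scoop is lifted clear of the crate (its underside more than 75 mm above the crate's) with all six balls still in it (z of scoop in the frame of crate above 0.075 m and distance between each of feed1, feed2, feed3, feed4, feed5, feed6 and scoop_in below 0.07 m), for 0.2 s.
2. all six balls lie in the topmost breeder box (x of feed1 in the frame of tier_in between -0.096 and 0.096 m and y of feed1 in the frame of tier_in between -0.106 and 0.106 m and z of feed1 in the frame of tier_in between 0.004 and 0.046 m and x of feed2 in the frame of tier_in between -0.096 and 0.096 m and y of feed2 in the frame of tier_in between -0.106 and 0.106 m and z of feed2 in the frame of tier_in between 0.004 and 0.046 m and x of feed3 in the frame of tier_in between -0.096 and 0.096 m and y of feed3 in the frame of tier_in between -0.106 and 0.106 m and z of feed3 in the frame of tier_in between 0.004 and 0.046 m and x of feed4 in the frame of tier_in between -0.096 and 0.096 m and y of feed4 in the frame of tier_in between -0.106 and 0.106 m and z of feed4 in the frame of tier_in between 0.004 and 0.046 m and x of feed5 in the frame of tier_in between -0.096 and 0.096 m and y of feed5 in the frame of tier_in between -0.106 and 0.106 m and z of feed5 in the frame of tier_in between 0.004 and 0.046 m and x of feed6 in the frame of tier_in between -0.096 and 0.096 m and y of feed6 in the frame of tier_in between -0.106 and 0.106 m and z of feed6 in the frame of tier_in between 0.004 and 0.046 m), for 0.2 s.
3. the scoop, still held, is upright and within 12 mm of the tray's floor (horizontal distance between scoop and tray_in below 0.045 m and angle between scoop's own z axis and vertical below 0.08 rad and z of scoop in the frame of tray_in below 0.012 m and contact force between the fingers and scoop above 1 N), for 0.05 s.
At the end, for the whole second after the job is handed in: All six balls lie inside the topmost breeder box, between its floor and rim; the yellow scoop stands upright (within 0.08 rad) and flat on the white tray's floor (underside within 4 mm of it, centre within 45 mm of the tray's centre), released and at rest (under 0.02 m/s) (all of step 2 and horizontal distance between scoop and tray_in below 0.045 m and angle between scoop's own z axis and vertical below 0.08 rad and z of scoop in the frame of tray_in between -0.004 and 0.004 m and linear speed of scoop below 0.02 m/s and contact force between the fingers and scoop below 0.1 N); the robot touches nothing.
It fails at once if the blue scoop is moved more than 30 mm (distance of blue_scoop from where it was at the start of the episode above 0.03 m).
It fails at once if the scraper is moved more than 30 mm (distance of scraper from where it was at the start of the episode above 0.03 m).
It fails at once if the glass feeding tube is moved more than 30 mm (distance of tube from where it was at the start of the episode above 0.03 m).
It fails at once if the red canister is moved more than 30 mm (distance of canister from where it was at the start of the episode above 0.03 m).
It also fails if it takes over 64 s, if anything falls off the work surface, if the arm or the gripper's body presses on something with over 40 N, if the wrist force passes 120 N, or if a joint passes its speed limit or range.

## Working session

There is one attempt and no reset: what is moved stays moved. The work goes in short steps, Python scripts to look and compute and a shell command to move; the robot and the scene stay as the last step left them, time stands still between calls to the robot, and variables do not carry over. Pictures are saved under pics/ and viewed, at most 13 in all, crops included, and the job is handed in when it is done.

```bash
ls; mkdir -p pics; python3 - <<'E'
from station import status, viewer, job, r
import cv2,numpy as np,json
s=status.get_state()
print(s, r.finger_overhang)
for n in("side","top"):
    im=viewer.snapshot(n); cv2.imwrite(f"pics/{n}0.png",im[:,:,::-1])
    m=viewer.camera_model(n); print(n,{k:np.round(v,4).tolist() for k,v in m.items()})
E
```

```text
pics
{'clock': 0.0, 'q': array([ 1.06452686,  0.42671351,  0.07388555,  1.60663594, -0.03411297,
        1.11078497, -0.06712173]), 'qd': array([-0.00044603,  0.0005112 , -0.00070131, -0.00036085, -0.00035023,
        0.00077832, -0.00161249]), 'joint_efforts': array([ 6.25402990e-04, -9.35842109e+01,  3.66636202e+00, -4.54188323e+01,
       -4.88564267e-02,  2.02399894e-02,  1.07246206e-04]), 'ee_pos': array([ 0.23554413, -0.63210391,  0.21577621]), 'orientation': array([ 9.84139514e-01,  1.77395059e-01, -1.60780766e-04, -6.20110992e-04]), 'wrist_force': array([-0.7185443 , -0.92479132, -0.28196359]), 'moment': array([-0.0226928 ,  0.0609377 , -0.05645379]), 'grasp_force': 0.0, 'gripper_width': 0.09402705522148959} 0.011
side {'K': [[494.4899, 0.0, 316.3316], [0.0, 494.4899, 235.4227], [0.0, 0.0, 1.0]], 'rvec': [1.0449, -2.4361, 0.9835], 'tvec': [0.4119, 0.3623, 0.6129]}
top {'K': [[539.4713, 0.0, 322.1784], [0.0, 539.4713, 238.6802], [0.0, 0.0, 1.0]], 'rvec': [2.173, -2.1426, 0.1601], 'tvec': [-0.0302, 0.601, 1.1077]}
```

View pics/top0.png

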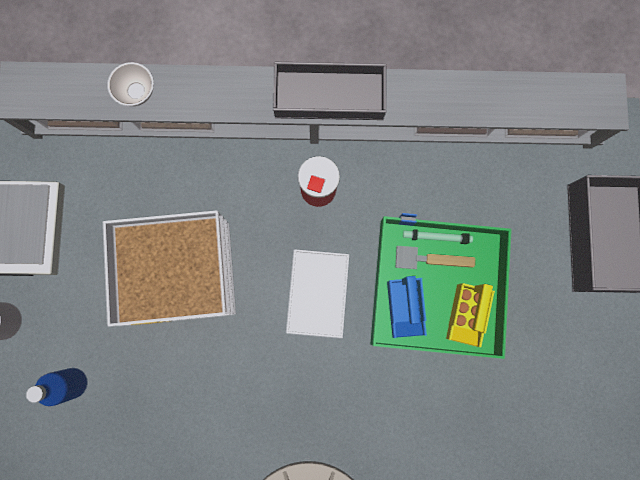

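View pics/side0.png

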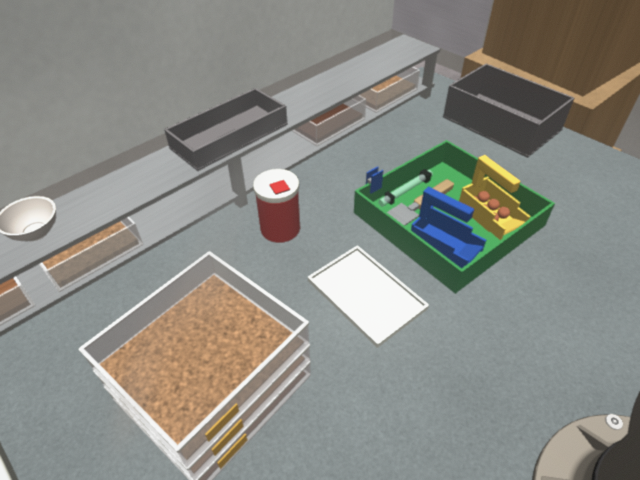

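The top view shows the yellow scoop at about (470,315), its mouth toward the robot, with blue at (407,307), the tray at (318,293), and the box stack at (167,268). In the side view the yellow handle is at about (497,173) and the post is at the far end.

```bash
cat > h.py <<'E'
import cv2,numpy as np
from station import viewer
def ray(n,p,z):
    m=viewer.camera_model(n);R=cv2.Rodrigues(np.array(m["rvec"],float))[0];t=np.ravel(m["tvec"])
    u=cv2.undistortPoints(np.array(p,float).reshape(-1,1,2),np.array(m["K"]),None).reshape(-1,2)
    d=np.c_[u,np.ones(len(u))]@R;c=-R.T@t
    return c+d*((z-c[2])/d[:,2])[:,None]
def blobs(im,lo,hi,amin=60):
    hsv=cv2.cvtColor(im,cv2.COLOR_BGR2HSV);k=cv2.inRange(hsv,np.array(lo),np.array(hi))
    cs=cv2.findContours(k,cv2.RETR_EXTERNAL,cv2.CHAIN_APPROX_NONE)[0]
    return [c for c in sorted(cs,key=cv2.contourArea,reverse=True) if cv2.contourArea(c)>amin]
E
python3 - <<'E'
from h import *
a=cv2.imread("pics/top0.png");b=cv2.imread("pics/side0.png")
cv2.imwrite("pics/c1.png",np.hstack([cv2.resize(a[265:360,380:505],None,fx=3.2,fy=3.2,interpolation=cv2.INTER_CUBIC),cv2.resize(b[145:240,430:555],None,fx=3.2,fy=3.2,interpolation=cv2.INTER_CUBIC)]))
hsv=cv2.cvtColor(a,cv2.COLOR_BGR2HSV)
for p in [(483,300),(478,320),(466,335),(462,290),(416,300)]: print(p,hsv[p[1],p[0]])
def rect(c,z,name):
    pts=ray("top",cv2.boxPoints(cv2.minAreaRect(c)),z); print(name,np.round(pts.mean(0),4),np.round(pts[:,:2],3).tolist())
# tray: white blob
for c in blobs(a,(0,0,190),(180,40,255),300)[:6]: rect(c,0.012,"white z.012")
for c in blobs(a,(0,0,150),(180,40,255),300)[:6]: rect(c,0.144,"white150 z.144")
for c in blobs(a,(5,60,80),(20,200,255),2000)[:2]: rect(c,0.098,"bedding z.098")
for c in blobs(a,(40,80,40),(80,255,255),2000)[:2]: rect(c,0.06,"crate z.06")
E
```

```text
(483, 300) [ 30 180 210]
(478, 320) [ 30 168 211]
(466, 335) [ 26 213 208]
(462, 290) [ 30 186 207]
(416, 300) [107 185 193]
white z.012 [0.5376 0.3203 0.012 ] [[0.636, 0.467], [0.665, 0.207], [0.438, 0.177], [0.411, 0.431]]
white z.012 [ 0.4875 -0.0141  0.012 ] [[0.402, 0.052], [0.582, 0.04], [0.573, -0.082], [0.393, -0.067]]
white z.012 [0.9539 0.4167 0.012 ] [[1.003, 0.469], [1.005, 0.37], [0.905, 0.365], [0.903, 0.463]]
white z.012 [ 0.7467 -0.0121  0.012 ] [[0.702, 0.03], [0.79, 0.032], [0.792, -0.055], [0.703, -0.056]]
white z.012 [0.6224 0.6161 0.012 ] [[0.722, 0.687], [0.724, 0.563], [0.522, 0.547], [0.521, 0.668]]
white150 z.144 [ 0.8805 -0.0009  0.144 ] [[0.82, 0.621], [0.941, 0.63], [0.941, -0.632], [0.819, -0.622]]
white150 z.144 [0.528  0.2756 0.144 ] [[0.616, 0.415], [0.643, 0.166], [0.439, 0.139], [0.414, 0.383]]
white150 z.144 [ 0.4826 -0.0128  0.144 ] [[0.406, 0.047], [0.567, 0.037], [0.559, -0.074], [0.398, -0.061]]
white150 z.144 [0.6025 0.5446 0.144 ] [[0.691, 0.608], [0.693, 0.496], [0.514, 0.482], [0.512, 0.592]]
white150 z.144 [ 0.886 -0.027  0.144] [[0.847, 0.079], [0.925, 0.08], [0.925, -0.134], [0.847, -0.133]]
white150 z.144 [0.8021 0.2832 0.144 ] [[0.789, 0.557], [0.815, 0.559], [0.815, 0.008], [0.789, 0.008]]
bedding z.098 [0.5272 0.288  0.098 ] [[0.609, 0.406], [0.633, 0.197], [0.445, 0.172], [0.422, 0.377]]
crate z.06 [ 0.5037 -0.2727  0.06  ] [[0.381, -0.119], [0.65, -0.145], [0.626, -0.431], [0.358, -0.396]]
```

View pics/c1.png

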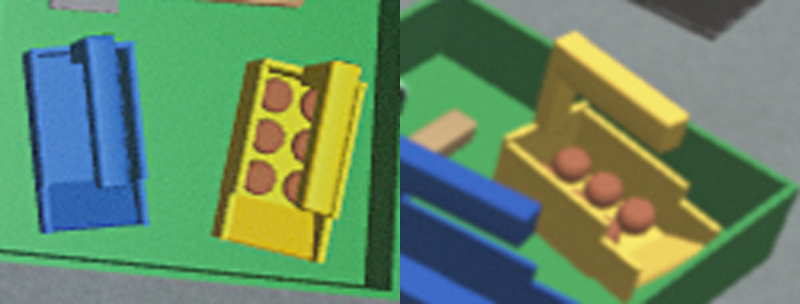

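The crop shows the yellow handle's top face running from about (487,285) to (479.5,331) in the top view, and from (482,156.5) to (516,183) in the side view. There are six balls, two columns of three.

```bash
python3 - <<'E'
from h import *
m=viewer.camera_model("top");R=cv2.Rodrigues(np.array(m["rvec"]))[0];print("cam",-R.T@m["tvec"])
f=lambda n,p,z:print(n,z,np.round(ray(n,p,z)[:,:2],4).tolist())
H=[(483.1,284.4),(491.9,285.6),(484.7,332.2),(474.7,330)]
f("top",H,.117); f("side",[(481.9,156.6),(515.9,183.1)],.117)
for z in(.144,): 
    f("top",[(104,221),(218,211),(222,317),(108,326)],z); f("side",[(83,348),(211,254),(308,325),(180,445)],z)
# scoop upper wall corners z=.053 (far left, near left bottom edge lip), blue handle
f("top",[(380+220/3.2,265+237/3.2),(380+322/3.2,265+262/3.2)],.023)
f("top",[(380+250/3.2,265+60/3.2),(380+365/3.2,265+82/3.2)],.053)
f("top",[(380+78/3.2,265+40/3.2),(380+112/3.2,265+36/3.2),(380+132/3.2,265+185/3.2),(380+102/3.2,265+187/3.2)],.117)
a=cv2.imread("pics/top0.png");hsv=cv2.cvtColor(a,cv2.COLOR_BGR2HSV)
for y in(292,305,318,326): print(y,[(x,hsv[y,x,2],hsv[y,x,1]) for x in range(472,496)])
E
```

```text
cam [ 0.44697398 -0.00741011  1.1786819 ]
top 0.117 [[0.5048, -0.3393], [0.5027, -0.3567], [0.4118, -0.3399], [0.4158, -0.3205]]
side 0.117 [[0.504, -0.3492], [0.4161, -0.3252]]
top 0.144 [[0.6155, 0.4017], [0.6386, 0.1828], [0.4348, 0.1673], [0.4153, 0.3808]]
side 0.144 [[0.6133, 0.3997], [0.6343, 0.1857], [0.4379, 0.1659], [0.4197, 0.376]]
top 0.023 [[0.3934, -0.2926], [0.378, -0.3599]]
top 0.053 [[0.5089, -0.3069], [0.4956, -0.382]]
top 0.117 [[0.5162, -0.1838], [0.519, -0.2049], [0.4283, -0.2162], [0.4269, -0.1978]]
292 [(472, np.uint8(214), np.uint8(203)), (473, np.uint8(216), np.uint8(184)), (474, np.uint8(214), np.uint8(207)), (475, np.uint8(219), np.uint8(191)), (476, np.uint8(176), np.uint8(203)), (477, np.uint8(84), np.uint8(167)), (478, np.uint8(90), np.uint8(181)), (479, np.uint8(96), np.uint8(170)), (480, np.uint8(86), np.uint8(193)), (481, np.uint8(92), np.uint8(177)), (482, np.uint8(157), np.uint8(206)), (483, np.uint8(213), np.uint8(200)), (484, np.uint8(213), np.uint8(176)), (485, np.uint8(209), np.uint8(177)), (486, np.uint8(211), np.uint8(182)), (487, np.uint8(207)
[... 2287 characters left out ...]
77, np.uint8(214), np.uint8(160)), (478, np.uint8(209), np.uint8(181)), (479, np.uint8(209), np.uint8(182)), (480, np.uint8(210), np.uint8(187)), (481, np.uint8(210), np.uint8(187)), (482, np.uint8(210), np.uint8(204)), (483, np.uint8(204), np.uint8(210)), (484, np.uint8(171), np.uint8(203)), (485, np.uint8(194), np.uint8(200)), (486, np.uint8(207), np.uint8(179)), (487, np.uint8(182), np.uint8(123)), (488, np.uint8(168), np.uint8(165)), (489, np.uint8(171), np.uint8(145)), (490, np.uint8(170), np.uint8(149)), (491, np.uint8(171), np.uint8(151)), (492, np.uint8(172), np.uint8(153)), (493, np.uint8(180), np.uint8(140)), (494, np.uint8(165), np.uint8(155)), (495, np.uint8(110), np.uint8(148))]
```

```bash
cat > st.py <<'E'
import numpy as np,json
from station import status
from scipy.spatial.transform import Rotation as Ro
s=status.get_state();np.set_printoptions(precision=4,suppress=True)
R=Ro.from_quat(s["orientation"]).as_matrix()
print("t",round(s["clock"],2),"q",s["q"],"p",s["ee_pos"],"\n xt",R[:,0],"yt",R[:,1],"zt",R[:,2],"w",round(s["gripper_width"],4),"F",round(s["grasp_force"],1),"wf",s["wrist_force"],"mom",s["moment"])
open("log.jsonl","a").write(json.dumps([list(s["q"]),list(s["ee_pos"]),list(s["orientation"])])+"\n")
E
python3 st.py
python3 -m handwheel '0 0 0 30 -20 0 0.5;0 0 0 60 -40 0 0.5;0 0 0 95 -60 0 0.5;0 0 0 125 -80 0 0.5;0 0 0 155 -100 0 0.5'; python3 st.py
python3 -m handwheel '0 0 0.11 31 -20 0 0.5;0 0 0.225 62 -40 0 0.5;0 0 0.34 93 -60 0 0.5;0 0 0.45 124 -80 0 0.5;0 0 0.565 154 -100 0 0.5';python3 st.py
python3 -m handwheel '0 0 0 0 0 0 0.5;0 0 0 0 0 0 0.5';python3 st.py
```

```text
t 0.1 q [ 1.0645  0.4267  0.0738  1.6065 -0.0341  1.1108 -0.0671] p [ 0.2356 -0.6321  0.2159] 
 xt [ 0.937   0.3493 -0.0001] yt [ 0.3493 -0.937  -0.0011] zt [-0.0005  0.001  -1.    ] w 0.0939 F 0.0 wf [-0.5767 -0.0746 -1.0697] mom [ 0.0269 -0.0254  0.0361]
clock: 0.52
ee_pos: [0.3469, -0.4828, 0.2162]
orientation: [0.984, 0.178, -0.0, -0.0]
wrist_force: [0.7, -1.5, -0.2]
gripper_width: 0.0642
grasp_force: 0.0
t 0.52 q [ 0.8345  0.2964  0.0063  1.7909 -0.0022  1.0547 -0.3722] p [ 0.3469 -0.4828  0.2162] 
 xt [ 0.937   0.3494 -0.0001] yt [ 0.3494 -0.937  -0.0005] zt [-0.0002  0.0004 -1.    ] w 0.0642 F 0.0 wf [ 0.6765 -1.539  -0.1946] mom [-0.029  -0.0437 -0.0374]
clock: 0.93
ee_pos: [0.4549, -0.3374, 0.2164]
orientation: [0.995, -0.103, -0.0, -0.0]
wrist_force: [0.6, 1.0, -0.1]
gripper_width: 0.047
grasp_force: 0.0
t 0.93 q [ 0.5247  0.2506 -0.0003  1.8523 -0.0001  1.0389 -1.2521] p [ 0.4549 -0.3374  0.2164] 
 xt [ 0.9789 -0.2043 -0.0002] yt [-0.2043 -0.9789 -0.0002] zt [-0.0001  0.0002 -1.    ] w 0.047 F 0.0 wf [ 0.6475  0.9635 -0.1002] mom [0.031  0.0179 0.087 ]
clock: 1.1
ee_pos: [0.4553, -0.3372, 0.2163]
orientation: [0.995, -0.098, -0.0, -0.0]
wrist_force: [-0.2, 0.2, 0.5]
gripper_width: 0.0471
grasp_force: 0.0
t 1.1 q [ 0.5249  0.2512 -0.0011  1.8517 -0.0001  1.0391 -1.2434] p [ 0.4553 -0.3372  0.2163] 
 xt [ 0.9808 -0.1952 -0.0003] yt [-0.1952 -0.9808 -0.0005] zt [-0.0002  0.0005 -1.    ] w 0.0471 F 0.0 wf [-0.1779  0.1607  0.501 ] mom [ 0.0666  0.0271 -0.0017]
```

```bash
cat > kin.py <<'E'
import numpy as np,json,itertools
from scipy.spatial.transform import Rotation as Ro
from scipy.optimize import least_squares
L=[json.loads(l) for l in open("log.jsonl")]
lo=np.array([-2.85,-.5,-1.23,.21,-1.02,.16,-2.73]);hi=np.array([2.85,2.14,1.37,2.46,4.16,2.05,2.73])
def fk(q,p,s):
    z=lambda a:Ro.from_euler('z',a); y=lambda a:Ro.from_euler('y',a)
    R=z(-q[0]);x=R.apply([0,p[0],p[1]])
    R=R*y(q[1])*z(s[0]*q[2]);x=x+R.apply([p[2],0,p[3]])
    R=R*y(q[3])*z(s[1]*q[4]);x=x+R.apply([p[4],0,p[5]])
    R=R*y(q[5])*z(-q[6]);x=x+R.apply([0,0,p[6]])
    return x,R*z(np.pi/2*s[2])
p0=np.array([-.065,.37,0,.45,0,.45,.25])
def fit(s):
    def f(p):
        e=[]
        for q,x,o in L:
            X,R=fk(q,p,s); e+=list(X-x)+list(.2*(R.inv()*Ro.from_quat(o)).as_rotvec())
        return np.r_[e,.003*(p-p0)]
    return least_squares(f,p0)
if __name__=="__main__":
    for s in itertools.product((1,-1),(1,-1),(1,-1)):
        r=fit(s);print(s,round(r.cost*1e6,2),np.round(r.x,3))
E
python3 kin.py
```

```text
(1, 1, 1) 897.08 [-0.068 -3.042 -0.621  2.292 -4.015 -1.676  3.428]
(1, 1, -1) 767649.62 [-0.068 -3.042 -0.621  2.292 -4.015 -1.676  3.428]
(1, -1, 1) 459.47 [-0.064 -1.323 -0.065  0.694 -0.438  0.268 -0.608]
(1, -1, -1) 771203.19 [-0.064 -1.323 -0.065  0.694 -0.438  0.268 -0.608]
(-1, 1, 1) 94.31 [-0.064 -0.073 -0.01   0.569 -0.071  0.459  0.092]
(-1, 1, -1) 785492.06 [-0.064 -0.073 -0.01   0.569 -0.071  0.459  0.092]
(-1, -1, 1) 0.21 [-0.064  0.267 -0.003  0.548 -0.021  0.486  0.353]
(-1, -1, -1) 789568.56 [-0.064  0.267 -0.003  0.548 -0.021  0.486  0.353]
```

```bash
python3 -m handwheel '0.1 0.05 0 0 0 -20 0.5;0.2 0.1 0 0 0 -40 0.5;0.3 0.2 0 0 0 -60 0.5;0.4 0.3 0 0 0 -60 0.5;0.4 0.3 0 0 0 -60 0.5' >/dev/null;python3 st.py
python3 -m handwheel '-0.1 0 0 0 0 0 0.5;-0.2 0 0 0 0 0 0.5;-0.3 0 0 0 0 0 0.5;-0.4 0 0 0 0 0 0.5;-0.5 0 0 0 0 0 0.5' >/dev/null;python3 st.py
python3 kin.py | tail -2
cat > pour.py <<'E'
from kin import *
s=(-1,-1,1);p=fit(s).x
def ik(x,R,q0,Rt=None):
    f=lambda q:np.r_[(fk(q,p,s)[0]-x)*5,(fk(q,p,s)[1].inv()*R).as_rotvec(),.005*(q-q0)]
    return least_squares(f,np.clip(q0,lo+.02,hi-.02),bounds=(lo+.03,hi-.03))
box=np.array([.526,.284,.098]);th=np.deg2rad(65)
for yaw in range(-180,180,30):
    a=np.deg2rad(yaw)
    fw=np.array([np.cos(a),np.sin(a),0])      # scoop +x
    q=None;out=[]
    for t in np.deg2rad([0,20,40,55,65]):
        R=Ro.from_euler('z',a)*Ro.from_euler('y',-t)*Ro.from_euler('x',np.pi)  # tool: x=scoop x, z=-scoop z
        Rs=Ro.from_euler('z',a)*Ro.from_euler('y',-t)
        lip=box+np.array([0,0,.045+.06*(1-t/th)])+.0*fw
        tcp=lip-Rs.apply([-.070,0,.018-.092])
        best=None
        for q0 in ([q] if q is not None else [np.array([-.9,.25,0,1.85,0,1.04,w]) for w in(-2,-1,0,1,2)]):
            r=ik(tcp,R,q0); 
            if best is None or r.cost<best.cost: best=r
        q=best.x; X,RR=fk(q,p,s)
        out.append(f"{1e3*np.linalg.norm(X-tcp):.0f}/{np.degrees((RR.inv()*R).magnitude()):.0f}")
    print(yaw,out,np.round(q,2),np.round(tcp,3))
E
python3 pour.py
```

```text
t 1.52 q [ 0.8493  0.221  -0.0088  1.8526 -0.5644  1.1267 -0.6735] p [ 0.451  -0.3435  0.2769] 
 xt [ 0.9212 -0.2547  0.2943] yt [-0.1295 -0.9137 -0.3852] zt [ 0.367   0.3167 -0.8746] w 0.0473 F 0.0 wf [-0.3511 -0.8037 -1.2506] mom [-0.2527  0.4041 -0.0033]
t 1.93 q [ 0.5887  0.031  -0.0683  2.0086  0.024   0.7941 -1.3398] p [ 0.4534 -0.3408  0.2775] 
 xt [ 0.9243 -0.2477  0.2905] yt [-0.2836 -0.9549  0.0881] zt [ 0.2555 -0.1638 -0.9528] w 0.0467 F 0.0 wf [-0.998  -0.6663 -0.1838] mom [ 0.1377  0.3006 -0.0448]
(-1, -1, 1) 0.41 [-0.064  0.298  0.     0.542  0.     0.497  0.353]
(-1, -1, -1) 1184352.94 [-0.064  0.298  0.     0.542  0.     0.497  0.353]
-180 ['0/0', '0/0', '0/0', '2/2', '13/8'] [-0.06  1.06 -0.69  1.   -0.1   2.02  0.8 ] [0.563 0.284 0.238]
-150 ['0/0', '0/0', '0/0', '13/8', '26/17'] [-0.7   0.87  0.22  1.11 -0.13  2.02  1.62] [0.558 0.303 0.238]
-120 ['0/0', '0/0', '0/0', '0/0', '10/7'] [-1.24  1.09  0.95  1.17 -0.08  2.02  2.4 ] [0.545 0.316 0.238]
-90 ['0/0', '0/0', '0/0', '0/0', '0/0'] [-1.11  0.85  0.26  1.31  0.49  1.91  2.23] [0.526 0.321 0.238]
-60 ['0/0', '13/9', '22/20', '22/28', '20/32'] [-1.8   1.08  1.34  1.68 -0.07  1.33 -2.7 ] [0.507 0.316 0.238]
-30 ['0/0', '0/0', '18/11', '30/21', '36/27'] [-2.01  0.85  1.34  1.99  0.08  0.87 -2.7 ] [0.494 0.303 0.238]
0 ['0/0', '0/0', '8/9', '45/17', '61/22'] [ 0.56 -0.24 -1.2   2.32  0.61  0.19 -2.7 ] [0.489 0.284 0.238]
30 ['0/0', '0/0', '0/0', '13/10', '26/20'] [-0.85 -0.16  0.14  2.43  1.05  0.19 -2.7 ] [0.494 0.265 0.238]
60 ['0/0', '0/0', '0/0', '8/3', '28/12'] [-1.6  -0.47  1.34  2.43 -0.87  0.33  0.13] [0.507 0.252 0.238]
90 ['0/0', '0/0', '0/0', '0/0', '0/0'] [ 0.61  0.6  -0.73  1.98 -0.99  0.95  0.69] [0.526 0.247 0.238]
120 ['0/0', '0/0', '0/0', '0/0', '0/0'] [-0.08  0.67  0.04  1.65 -0.96  1.6   0.86] [0.545 0.252 0.238]
150 ['0/0', '0/0', '0/0', '0/0', '0/0'] [-0.2   0.87 -0.    1.24 -0.7   1.94  0.92] [0.558 0.265 0.238]
```

```bash
cat > to.py <<'E'
# usage: to.py x y z yaw tilt(deg) -> rotvec, shift in mm in current tool axes
import sys,numpy as np
from station import status
from scipy.spatial.transform import Rotation as Ro
x,y,z,yaw,t=map(float,sys.argv[1:6]);s=status.get_state();R=Ro.from_quat(s["orientation"])
T=Ro.from_euler('z',yaw,degrees=True)*Ro.from_euler('y',-t,degrees=True)*Ro.from_euler('x',180,degrees=True)
print("clock",round(s["clock"],2),"turn",np.round((R.inv()*T).as_rotvec(),3),"shift",np.round(R.inv().apply(np.array([x,y,z])-s["ee_pos"])*1e3,1),"from",np.round(s["ee_pos"],4))
E
python3 -m handwheel '0 0 0 0 0 0 0.5'>/dev/null; python3 to.py .455 -.337 .17 -12 0
```

```text
clock 2.02 turn [ 0.101 -0.29  -0.063] shift [-30.5 -10.8 102.1] from [ 0.4543 -0.338   0.2771]
```

```bash
python3 -m handwheel '0.035 -0.1 -0.02 -10 -4 33 0.5;0.07 -0.2 -0.04 -20 -8 66 0.5;0.101 -0.29 -0.063 -30 -11 102 0.5;0.101 -0.29 -0.063 -30.5 -11 102 0.5;0.101 -0.29 -0.063 -30.5 -11 102 0.5' >/dev/null; python3 to.py .455 -.337 .097 -12 0
python3 - <<'E'
from h import *
for n in("side","top"): cv2.imwrite(f"pics/{n}1.png",viewer.snapshot(n)[:,:,::-1])
a=cv2.imread("pics/top1.png");b=cv2.imread("pics/side1.png")
f=lambda i:cv2.resize(i,None,fx=3.2,fy=3.2,interpolation=cv2.INTER_CUBIC)
cv2.imwrite("pics/c2.png",np.hstack([f(a[240:360,380:505]),f(b[100:220,430:555])]))
E
```

```text
clock 2.43 turn [-0.011  0.007 -0.001] shift [ 1.9 -0.2 68.6] from [ 0.4534 -0.3376  0.1656]
```

View pics/c2.png

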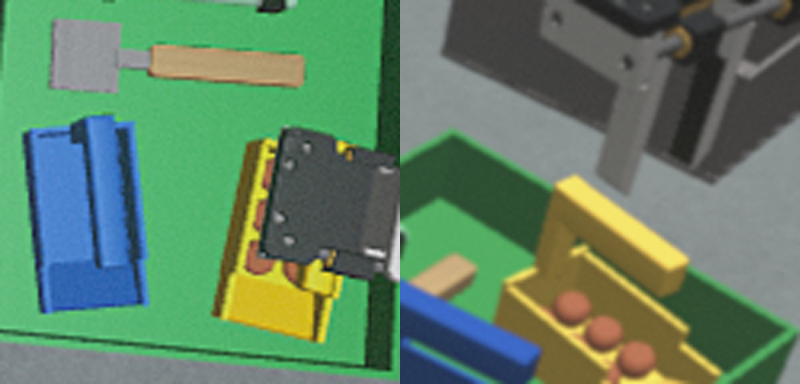

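The crop shows the fingers straddling the line of the yellow handle (side-view crop: tips at about (615,190) and (690,165), handle from (570,35+) to (690,270)). I'll descend and grip.

```bash
python3 -m handwheel '-0.01 0.007 0 2 0 20 0.5;-0.011 0.007 0 2 0 40 0.5;-0.011 0.007 0 2 0 60 0.5;-0.011 0.007 0 2 0 68.5 0.5;-0.011 0.007 0 2 0 68.5 0.5'; python3 st.py;
python3 -m handwheel '0 0 0 0 0 0 0.3;0 0 0 0 0 0 0.2;0 0 0 0 0 0 0.1;0 0 0 0 0 0 0.1;0 0 0 0 0 0 0.1' 35; python3 st.py
```

```text
clock: 2.95
ee_pos: [0.4563, -0.3373, 0.1019]
orientation: [0.994, -0.105, 0.004, 0.002]
wrist_force: [-0.5, 0.6, -0.3]
gripper_width: 0.0471
grasp_force: 0.0
t 2.95 q [ 0.5735  0.3808 -0.0628  1.9556  0.0344  0.7974 -1.29  ] p [ 0.4563 -0.3373  0.1019] 
 xt [ 0.9779 -0.209   0.008 ] yt [-0.209  -0.9779  0.0039] zt [ 0.0071 -0.0055 -1.    ] w 0.0471 F 0.0 wf [-0.5149  0.6348 -0.3207] mom [0.1067 0.0149 0.077 ]
clock: 3.37
ee_pos: [0.4571, -0.3373, 0.1016]
orientation: [0.994, -0.105, 0.003, 0.002]
wrist_force: [0.0, 0.5, 3.1]
gripper_width: 0.018
grasp_force: 35.0
t 3.37 q [ 0.5729  0.3824 -0.0631  1.9538  0.0348  0.7983 -1.2908] p [ 0.4571 -0.3373  0.1016] 
 xt [ 0.9779 -0.2087  0.0074] yt [-0.2088 -0.978   0.0038] zt [ 0.0064 -0.0052 -1.    ] w 0.018 F 35.0 wf [0.0271 0.4722 3.1104] mom [ 0.032  -0.1935  0.0559]
```

```bash
python3 -m handwheel '0 0 0 0 0 -3 0.1;0 0 0 0 0 -8 0.1;0 0 0 0 0 -15 0.1;0 0 0 0 0 -24 0.1;0 0 0 0 0 -34 0.1' 45;python3 -m handwheel '0 -0.02 0 0 0 -11 0.1;0 -0.04 0 0 0 -22 0.1;0 -0.06 0 0 0 -32 0.1;0 -0.08 0 0 0 -40 0.1;0 -0.08 0 0 0 -45 0.1'>/dev/null; python3 st.py
python3 - <<'E'
from h import *
for n in("side","top"): cv2.imwrite(f"pics/{n}2.png",viewer.snapshot(n)[:,:,::-1])
a=cv2.imread("pics/top2.png");b=cv2.imread("pics/side2.png")
f=lambda i:cv2.resize(i,None,fx=3.2,fy=3.2,interpolation=cv2.INTER_CUBIC)
cv2.imwrite("pics/c3.png",np.hstack([f(a[240:380,390:515]),f(b[100:240,430:555])]))
E
```

```text
clock: 3.78
ee_pos: [0.4566, -0.3368, 0.1358]
orientation: [0.994, -0.105, 0.003, 0.002]
wrist_force: [0.4, -0.5, -2.0]
gripper_width: 0.0182
grasp_force: 44.9
t 4.2 q [ 0.5496  0.3266 -0.0541  1.8319  0.048   1.0528 -1.3081] p [ 0.4574 -0.3368  0.1817] 
 xt [ 0.9754 -0.2079 -0.0728] yt [-0.2082 -0.9781  0.0038] zt [-0.072   0.0114 -0.9973] w 0.0179 F 44.9 wf [ 0.3806  0.1328 -1.6316] mom [ 0.0302 -0.1013 -0.0464]
```

View pics/c3.png

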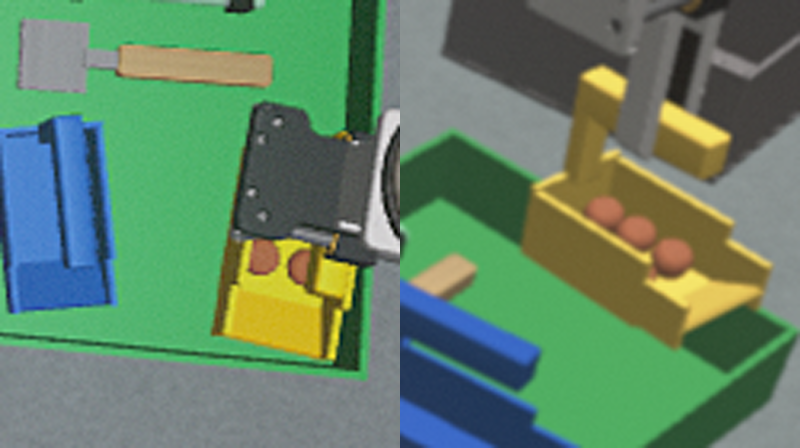

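The picture shows the scoop clear of the floor, with balls still in it (top crop (263,258), (302,265); three in the side crop). I'll keep lifting.

```bash
python3 -m handwheel '0 0 0 0 0 -12 0.1;0 0 0 0 0 -26 0.1;0 0 0 0 0 -42 0.1;0 0 0 0 0 -58 0.1;0 0 0 0 0 -74 0.1' >/dev/null;python3 -m handwheel '0 0 0 0 0 -13 0.1;0 0 0 0 0 -22 0.1;0 0 0 0 0 -28 0.1;0 0 0 0 0 -30 0.1;0 0 0 0 0 -30 0.1'; python3 to.py .475 -.25 .29 10 -4
cat > path.py <<'E'
from pour import *
q=np.array(L[-1][0])
E
sed -i 's/-180,180,30/120,151,10/' pour.py; sed -i 's/\[0,20,40,55,65\]/[0,30,50,65,78]/' pour.py; python3 pour.py
```

```text
clock: 5.13
ee_pos: [0.4639, -0.3379, 0.2837]
orientation: [0.994, -0.105, -0.037, -0.002]
wrist_force: [0.2, 0.4, -2.2]
gripper_width: 0.0178
grasp_force: 44.9
clock 5.13 turn [-0.024  0.004 -0.384] shift [ -8.  -88.3  -6. ] from [ 0.4639 -0.3379  0.2837]
120 ['0/0', '0/0', '0/0', '0/0', '0/0'] [ 0.06  0.84 -0.09  1.58 -0.99  1.7   0.92] [0.555 0.234 0.215]
130 ['0/0', '0/0', '0/0', '0/0', '0/0'] [-0.02  0.91 -0.06  1.43 -0.92  1.83  0.91] [0.563 0.24  0.215]
140 ['0/0', '0/0', '0/0', '0/0', '0/0'] [-0.07  0.98 -0.07  1.27 -0.84  1.95  0.89] [0.57  0.247 0.215]
150 ['0/0', '0/0', '0/0', '0/0', '0/0'] [-0.03  1.07 -0.27  1.1  -0.66  2.02  0.79] [0.576 0.255 0.215]
```

```bash
cat > plan.py <<'E'
# plan.py "x y z yaw tilt; ..." -> chained deltas from current pose
import sys,numpy as np
from station import status
from scipy.spatial.transform import Rotation as Ro
s=status.get_state();R=Ro.from_quat(s["orientation"]);p=s["ee_pos"]
for w in sys.argv[1].split(";"):
    x,y,z,yaw,t=map(float,w.split())
    T=Ro.from_euler('z',yaw,degrees=True)*Ro.from_euler('y',-t,degrees=True)*Ro.from_euler('x',180,degrees=True)
    print("turn",np.round((R.inv()*T).as_rotvec(),3),"shift",np.round(R.inv().apply(np.array([x,y,z])-p)*1e3,1));R=T;p=np.array([x,y,z])
E
python3 plan.py "0.475 -0.27 .29 5 -4;.485 -.17 .29 28 -4;.5 -.07 .29 51 -4;.515 .03 .29 74 -4;.53 .13 .29 97 -4;.535 .2 .29 116 -4;.54 .25 .29 130 -4"
```

```text
turn [-0.018  0.004 -0.297] shift [ -3.8 -68.7  -6.2]
turn [-0.028  0.    -0.4  ] shift [ 18.6 -98.7  -1.3]
turn [-0.028  0.    -0.4  ] shift [ 60.  -81.3  -4.2]
turn [-0.028  0.    -0.4  ] shift [ 86.9 -51.3  -6.1]
turn [-0.028  0.    -0.4  ] shift [100.  -13.1  -7. ]
turn [-0.023  0.    -0.331] shift [68.7 13.5 -4.8]
turn [-0.017  0.    -0.244] shift [42.6 26.4 -3. ]
```

```bash

python3 -m handwheel '0 0 -0.03 0 -7 -1 0.1;-0.004 0 -0.08 -1 -18 -2 0.1;-0.01 0.002 -0.14 -2 -33 -4 0.1;-0.014 0.003 -0.22 -3 -50 -5 0.1;-0.018 0.004 -0.297 -4 -69 -6 0.1' >/dev/null
python3 -m handwheel '-0.006 0 -0.08 4 -20 0 0.1;-0.011 0 -0.16 7 -39 0 0.1;-0.017 0 -0.24 11 -59 -1 0.1;-0.022 0 -0.32 15 -79 -1 0.1;-0.028 0 -0.4 19 -99 -1 0.1' >/dev/null
python3 -m handwheel '-0.006 0 -0.08 12 -16 -1 0.1;-0.011 0 -0.16 24 -32 -2 0.1;-0.017 0 -0.24 36 -49 -2 0.1;-0.022 0 -0.32 48 -65 -3 0.1;-0.028 0 -0.4 60 -81 -4 0.1'
python3 -m handwheel '-0.006 0 -0.08 17 -10 -1 0.1;-0.011 0 -0.16 35 -20 -2 0.1;-0.017 0 -0.24 52 -31 -4 0.1;-0.022 0 -0.32 70 -41 -5 0.1;-0.028 0 -0.4 87 -51 -6 0.1'  >/dev/null
python3 -m handwheel '-0.006 0 -0.08 20 -3 -1 0.1;-0.011 0 -0.16 40 -5 -3 0.1;-0.017 0 -0.24 60 -8 -4 0.1;-0.022 0 -0.32 80 -10 -6 0.1;-0.028 0 -0.4 100 -13 -7 0.1' >/dev/null
python3 -m handwheel '-0.006 0 -0.08 17 3 -1 0.1;-0.011 0 -0.15 33 6 -2 0.1;-0.016 0 -0.22 47 9 -3 0.1;-0.02 0 -0.28 59 11 -4 0.1;-0.023 0 -0.331 69 13 -5 0.1' >/dev/null
python3 -m handwheel '-0.004 0 -0.06 11 7 -1 0.1;-0.008 0 -0.12 21 13 -1 0.1;-0.012 0 -0.17 30 18 -2 0.1;-0.015 0 -0.21 37 23 -3 0.1;-0.017 0 -0.244 43 26 -3 0.1' 
python3 -m handwheel '0 0 0 0 0 0 0.1;0 0 0 0 0 0 0.1' >/dev/null; python3 st.py
python3 - <<'E'
from h import *
for n in("side","top"): cv2.imwrite(f"pics/{n}3.png",viewer.snapshot(n)[:,:,::-1])
a=cv2.imread("pics/top3.png");b=cv2.imread("pics/side3.png")
cv2.imwrite("pics/c4.png",np.hstack([cv2.resize(a[150:390,90:300],None,fx=1.9,fy=1.9),cv2.resize(b[130:370,110:320],None,fx=1.9,fy=1.9)]))
E
```

```text
clock: 6.38
ee_pos: [0.4999, -0.0681, 0.2885]
orientation: [0.901, 0.433, -0.032, 0.015]
wrist_force: [0.3, -0.1, -2.7]
gripper_width: 0.0176
grasp_force: 44.9
clock: 8.05
ee_pos: [0.5398, 0.2514, 0.2888]
orientation: [0.421, 0.906, -0.015, 0.031]
wrist_force: [0.1, 0.1, -1.1]
gripper_width: 0.0177
grasp_force: 44.9
t 8.22 q [-0.0166  0.3025 -0.7015  1.6822  0.2785  1.2386 -0.0918] p [0.5399 0.2505 0.2889] 
 xt [-0.6402  0.7651 -0.0694] yt [ 0.767   0.6417 -0.001 ] zt [ 0.0437 -0.0539 -0.9976] w 0.0174 F 44.9 wf [-0.3205 -0.4019 -1.6135] mom [ 0.0831 -0.0446  0.018 ]
```

View pics/c4.png

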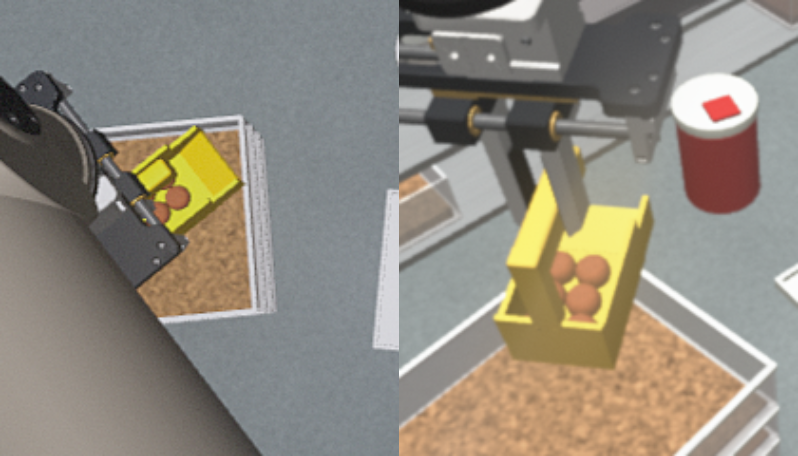

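The scoop is over the box with four balls visible in the side crop, at (560–593,265–320). I'll plan the tipping now.

```bash
python3 - > wp.txt <<'E'
import numpy as np
from scipy.spatial.transform import Rotation as Ro
o=[]
for t,z in [(6,.19),(16,.165),(28,.148),(40,.14),(52,.138),(64,.138),(76,.138)]:
    Rs=Ro.from_euler('z',130,degrees=True)*Ro.from_euler('y',-t,degrees=True)
    x=np.array([.513,.30,z])-Rs.apply([-.071,0,-.0786]);o.append("%.4f %.4f %.4f 130 %g"%(*x,t))
print(";".join(o),end="")
E
cat wp.txt;echo; python3 plan.py "$(cat wp.txt)"
```

```text
0.4729 0.3478 0.2756 130 6;0.4831 0.3357 0.2601 130 16;0.4964 0.3198 0.2507 130 28;0.5105 0.3030 0.2458 130 40;0.5247 0.2860 0.2423 130 52;0.5384 0.2697 0.2363 130 64;0.5510 0.2547 0.2259 130 76
turn [-0.001  0.175 -0.003] shift [118.9  11.1   5.2]
turn [0.    0.175 0.   ] shift [-17.4   0.   13.8]
turn [ 0.     0.209 -0.   ] shift [-22.5  -0.    3.3]
turn [0.    0.209 0.   ] shift [-21.7   0.   -6. ]
turn [-0.     0.209 -0.   ] shift [-19.2  -0.  -11.6]
turn [-0.     0.209  0.   ] shift [-17.8   0.  -13.1]
turn [0.    0.209 0.   ] shift [-17.9   0.  -13. ]
```

```bash

python3 -m handwheel '0 0 0 5 0 0 0.1;0 0 0 14 1 0 0.1;0 0 0 27 2 0 0.1;0 0 0 42 4 0 0.1;0 0 0 58 5 0 0.1' >/dev/null
python3 -m handwheel '0 0 0 17 2 1 0.1;0 0.02 0 33 3 2 0.1;0 0.05 0 46 5 3 0.1;0 0.09 0 55 6 4 0.1;0 0.13 0 61 6 5 0.1' 
python3 -m handwheel '0 0.05 0 0 0 2 0.1;0 0.05 0 0 0 2 0.1' >/dev/null; python3 st.py; python3 plan.py "$(cat wp.txt)"
```

```text
clock: 9.15
ee_pos: [0.4714, 0.3502, 0.276]
orientation: [0.422, 0.906, 0.014, -0.029]
wrist_force: [0.7, 0.4, -1.9]
gripper_width: 0.0173
grasp_force: 44.9
t 9.32 q [-0.0555  0.3354 -0.7744  1.6974  0.1278  1.1919 -0.1532] p [0.4734 0.3473 0.2732] 
 xt [-0.6352  0.7639  0.1138] yt [ 0.7688  0.6395 -0.0013] zt [-0.0738  0.0867 -0.9935] w 0.0179 F 44.9 wf [ 1.3183 -1.4943 -2.9257] mom [-0.2312 -0.2461 -0.0051]
turn [-0.001 -0.009 -0.004] shift [ 1.  -0.1 -2.3]
turn [0.    0.175 0.   ] shift [-17.4   0.   13.8]
turn [ 0.     0.209 -0.   ] shift [-22.5  -0.    3.3]
turn [0.    0.209 0.   ] shift [-21.7   0.   -6. ]
turn [-0.     0.209 -0.   ] shift [-19.2  -0.  -11.6]
turn [-0.     0.209  0.   ] shift [-17.8   0.  -13.1]
turn [0.    0.209 0.   ] shift [-17.9   0.  -13. ]
```

```bash

python3 -m handwheel '0 0.04 0 -3 0 3 0.1;0 0.08 0 -7 0 6 0.1;0 0.115 0 -11 0 9 0.1;0 0.15 0 -14 0 12 0.1;0 0.175 0 -17 0 14 0.1' >/dev/null
python3 -m handwheel '0 0.04 0 -5 0 1 0.1;0 0.085 0 -9 0 2 0.1;0 0.125 0 -14 0 2 0.1;0 0.165 0 -18 0 3 0.1;0 0.209 0 -22.5 0 3 0.1' >/dev/null
python3 -m handwheel '0 0.04 0 -4 0 -1 0.1;0 0.085 0 -9 0 -2 0.1;0 0.125 0 -13 0 -4 0.1;0 0.165 0 -17 0 -5 0.1;0 0.209 0 -21.5 0 -6 0.1' >/dev/null
python3 st.py; python3 plan.py "$(cut -d';' -f4- wp.txt)"
```

```text
t 10.57 q [ 0.3076  0.6106 -0.8578  1.6293 -0.2516  1.2559  0.3074] p [0.5099 0.304  0.2443] 
 xt [-0.4886  0.5836  0.6486] yt [0.7668 0.6419 0.    ] zt [-0.4163  0.4973 -0.7611] w 0.0173 F 44.9 wf [ 0.0221  0.4478 -1.1723] mom [-0.5841 -0.6359 -0.0209]
turn [ 0.001 -0.008 -0.001] shift [ 0.1 -0.2 -1.9]
turn [-0.     0.209 -0.   ] shift [-19.2  -0.  -11.6]
turn [-0.     0.209  0.   ] shift [-17.8   0.  -13.1]
turn [0.    0.209 0.   ] shift [-17.9   0.  -13. ]
```

```bash

python3 -m handwheel '0 0.04 0 -4 0 -2 0.1;0 0.085 0 -8 0 -5 0.1;0 0.125 0 -12 0 -7 0.1;0 0.165 0 -15 0 -9 0.1;0 0.209 0 -19 0 -11.5 0.1' >/dev/null
python3 -m handwheel '0 0.04 0 -4 0 -3 0.1;0 0.085 0 -7 0 -5 0.1;0 0.125 0 -11 0 -8 0.1;0 0.165 0 -14 0 -10 0.1;0 0.209 0 -18 0 -13 0.1' >/dev/null
python3 -m handwheel '0 0 0 0 0 0 0.1;0 0 0 0 0 0 0.1;0 0 0 0 0 0 0.1;0 0 0 0 0 0 0.1' >/dev/null
python3 st.py; python3 plan.py "$(cut -d';' -f6- wp.txt)"
python3 - <<'E'
from h import *
for n in("side","top"): cv2.imwrite(f"pics/{n}4.png",viewer.snapshot(n)[:,:,::-1])
a=cv2.imread("pics/top4.png");b=cv2.imread("pics/side4.png")
cv2.imwrite("pics/c5.png",np.hstack([cv2.resize(a[190:340,90:250],None,fx=2.4,fy=2.4),cv2.resize(b[200:470,70:330],None,fx=1.6,fy=1.333)]))
E
```

```text
t 11.73 q [ 0.4259  0.8848 -0.8875  1.517  -0.3973  1.4289  0.4564] p [0.5371 0.2715 0.235 ] 
 xt [-0.2803  0.3335  0.9001] yt [0.7663 0.6425 0.0006] zt [-0.5782  0.6899 -0.4357] w 0.0177 F 44.9 wf [-0.3896  0.0826 -1.0468] mom [-0.8618 -0.8201 -0.0341]
turn [ 0.001 -0.003  0.   ] shift [ 0.2 -0.2 -2.6]
turn [0.    0.209 0.   ] shift [-17.9   0.  -13. ]
```

View pics/c5.png

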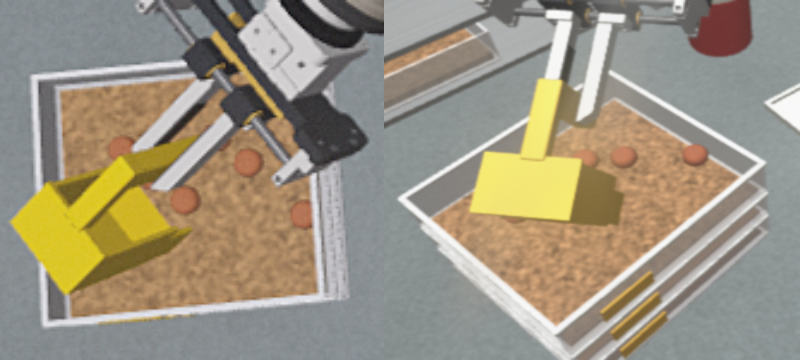

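Four balls are on the bedding in the top crop, at (121,148), (247,162), (184,199) and (305,214), and the rest are hidden. I'll tip further, then lift out and level.

```bash

python3 -m handwheel '0 0.05 0 -4 0 -3 0.1;0 0.1 0 -9 0 -6 0.1;0 0.16 0 -14 0 -10 0.1;0 0.209 0 -18 0 -13 0.1;0 0.209 0 -18 0 -13 0.1' >/dev/null
python3 -m handwheel '0 0 0 0 0 0 0.1;0 0 0 0 0 0 0.1;0 0 0 0 0 0 0.1;0 0 0 0 0 0 0.1;0 0 0 0 0 0 0.1' >/dev/null
python3 st.py; python3 plan.py ".54 .25 .30 130 60;.53 .22 .30 130 40;.52 .19 .30 133 20;.51 .15 .28 140 0;.50 .08 .25 160 0;.4875 -.014 .20 176 0"
```

```text
t 12.67 q [ 0.4546  1.0318 -0.8946  1.4577 -0.4581  1.5197  0.4989] p [0.5498 0.2562 0.2244] 
 xt [-0.1543  0.1835  0.9708] yt [0.7665 0.6422 0.0004] zt [-0.6234  0.7442 -0.2397] w 0.0173 F 44.9 wf [-0.7733 -0.1505 -1.7819] mom [-0.9159 -0.9019 -0.0389]
turn [ 0.001 -0.282  0.   ] shift [ 73.8 -11.4 -16.7]
turn [ 0.    -0.349  0.   ] shift [ -8.3 -26.9 -14.3]
turn [ 0.026 -0.349 -0.046] shift [-12.7 -26.9 -10.6]
turn [ 0.021 -0.349 -0.121] shift [-27.9 -34.6  11.1]
turn [-0.     0.    -0.349] shift [-37.3 -60.1  30. ]
turn [ 0.     0.    -0.279] shift [-20.4 -92.6  50. ]
```

```bash

python3 -m handwheel '0 0 0 12 0 0 0.1;0 0 0 28 0 0 0.1;0 -0.03 0 45 -2 -5 0.1;0 -0.08 0 62 -5 -10 0.1;0 -0.15 0 74 -8 -15 0.1' >/dev/null
python3 st.py
python3 - <<'E'
from h import *
for n in("side","top"): cv2.imwrite(f"pics/{n}5.png",viewer.snapshot(n)[:,:,::-1])
a=cv2.imread("pics/top5.png");b=cv2.imread("pics/side5.png")
for i in(a,b):
    print([(tuple(np.round(cv2.minEnclosingCircle(c)[0]).astype(int).tolist()),cv2.contourArea(c)) for c in blobs(i,(3,110,60),(10,190,255),20)])
cv2.imwrite("pics/c6.png",np.hstack([cv2.resize(a[190:340,90:250],None,fx=2.4,fy=2.4),cv2.resize(b[200:470,70:330],None,fx=1.6,fy=1.333)]))
E
```

```text
t 13.08 q [ 0.4676  0.8526 -0.9207  1.4686 -0.4528  1.5357  0.4152] p [0.5414 0.2534 0.3012] 
 xt [-0.2447  0.2927  0.9244] yt [ 0.767   0.6417 -0.0002] zt [-0.5932  0.7089 -0.3815] w 0.0178 F 44.9 wf [ 0.2601 -0.7396 -1.589 ] mom [-0.8342 -0.871  -0.0324]
[((193, 257), 85.0), ((167, 273), 67.0), ((216, 279), 65.5), ((181, 247), 46.5)]
[((264, 316), 162.5), ((177, 356), 156.0), ((202, 353), 156.0), ((151, 358), 91.0), ((221, 316), 56.5)]
```

View pics/c6.png

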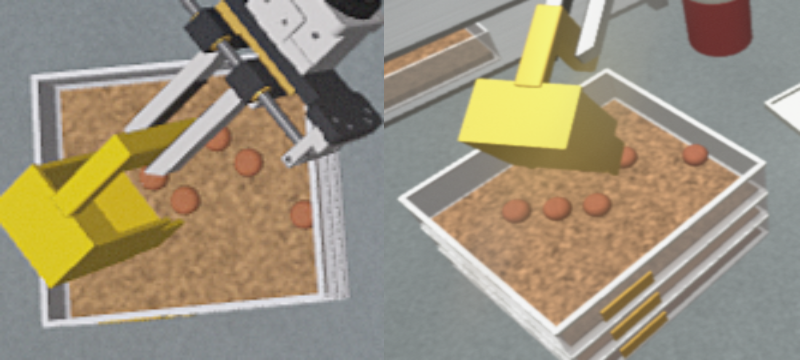

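Five balls show in the box in the top view. The sixth, seen earlier at (121,148), is now hidden by the scoop, and the visible inside of the scoop is empty. I'll level and go to the tray.

```bash
python3 plan.py ".535 .235 .31 130 48;.53 .22 .31 130 28;.52 .19 .30 133 8;.51 .15 .28 140 0;.50 .07 .25 158 0;.4875 -.014 .20 176 0"
```

```text
turn [ 0.003 -0.336  0.005] shift [  0.4 -17.9 -11.9]
turn [ 0.    -0.349 -0.   ] shift [ -5.5 -13.5  -6.2]
turn [ 0.016 -0.349 -0.05 ] shift [-19.3 -26.9   1.1]
turn [ 0.009 -0.139 -0.122] shift [-25.  -34.6  16.7]
turn [-0.     0.    -0.314] shift [-43.8 -67.7  30. ]
turn [ 0.     0.    -0.314] shift [-19.9 -82.6  50. ]
```

```bash

python3 -m handwheel '0 -0.06 0 0 -4 -2 0.1;0 -0.13 0 0 -7 -5 0.1;0.001 -0.2 0.003 0 -11 -7 0.1;0.002 -0.27 0.004 0 -14 -10 0.1;0.003 -0.336 0.005 0 -18 -12 0.1' >/dev/null
python3 -m handwheel '0 -0.07 0 -1 -3 -1 0.1;0 -0.14 0 -2 -5 -2 0.1;0 -0.21 0 -3 -8 -4 0.1;0 -0.28 0 -4 -11 -5 0.1;0 -0.349 0 -5 -13 -6 0.1' >/dev/null
python3 -m handwheel '0.003 -0.07 -0.01 -4 -5 0 0.1;0.006 -0.14 -0.02 -8 -11 0 0.1;0.01 -0.21 -0.03 -12 -16 1 0.1;0.013 -0.28 -0.04 -16 -22 1 0.1;0.016 -0.349 -0.05 -19 -27 1 0.1' >/dev/null
python3 -m handwheel '0.002 -0.03 -0.02 -5 -7 3 0.1;0.004 -0.06 -0.05 -10 -14 7 0.1;0.005 -0.08 -0.07 -15 -21 10 0.1;0.007 -0.11 -0.1 -20 -28 13 0.1;0.009 -0.139 -0.122 -25 -35 16 0.1' >/dev/null
python3 -m handwheel '0 0 -0.06 -9 -14 6 0.1;0 0 -0.12 -18 -27 12 0.1;0 0 -0.19 -26 -41 18 0.1;0 0 -0.25 -35 -54 24 0.1;0 0 -0.314 -44 -68 30 0.1' 
python3 -m handwheel '0 0 -0.08 -5 -18 8 0.1;0 0 -0.16 -9 -38 16 0.1;0 0 -0.24 -14 -57 24 0.1;0 0 -0.29 -17 -70 32 0.1;0 0 -0.314 -20 -80 38 0.1' 
python3 -m handwheel '0 0 0 0 0 0 0.1;0 0 0 0 0 0 0.1' >/dev/null; python3 st.py
python3 - <<'E'
from h import *
for n in("side","top"): cv2.imwrite(f"pics/{n}6.png",viewer.snapshot(n)[:,:,::-1])
a=cv2.imread("pics/top6.png");b=cv2.imread("pics/side6.png")
for i in(a,b):
    print([(tuple(np.round(cv2.minEnclosingCircle(c)[0]).astype(int).tolist()),cv2.contourArea(c)) for c in blobs(i,(3,110,60),(10,190,255),20)])
cv2.imwrite("pics/c7.png",np.hstack([cv2.resize(a[190:370,90:390],None,fx=1.33,fy=2),cv2.resize(b[180:420,70:440],None,fx=1.08,fy=1.5)]))
E
```

```text
clock: 15.27
ee_pos: [0.4986, 0.0669, 0.2443]
orientation: [0.19, 0.982, -0.001, -0.005]
wrist_force: [0.4, -0.1, -1.8]
gripper_width: 0.0176
grasp_force: 44.9
clock: 15.68
ee_pos: [0.4862, -0.0156, 0.2059]
orientation: [0.035, 0.999, 0.0, -0.005]
wrist_force: [0.1, -0.4, -0.6]
gripper_width: 0.0175
grasp_force: 44.9
t 15.85 q [ 0.6498  0.2209 -0.8413  1.9809  0.1882  1.0298  1.2186] p [ 0.4867 -0.0139  0.2067] 
 xt [-0.9972  0.0735  0.0101] yt [0.0735 0.9973 0.0005] zt [-0.0101  0.0012 -0.9999] w 0.0179 F 44.9 wf [-0.3764  0.8721 -1.3914] mom [ 0.0635 -0.1549 -0.0383]
[((154, 263), 87.5), ((141, 252), 83.5), ((180, 247), 82.5), ((167, 273), 81.0), ((193, 258), 80.5), ((216, 279), 69.0)]
[((178, 356), 195.0), ((202, 353), 189.0), ((152, 356), 177.0), ((220, 318), 168.0), ((264, 316), 161.0), ((195, 320), 156.0), ((329, 113), 73.0)]
```

View pics/c7.png

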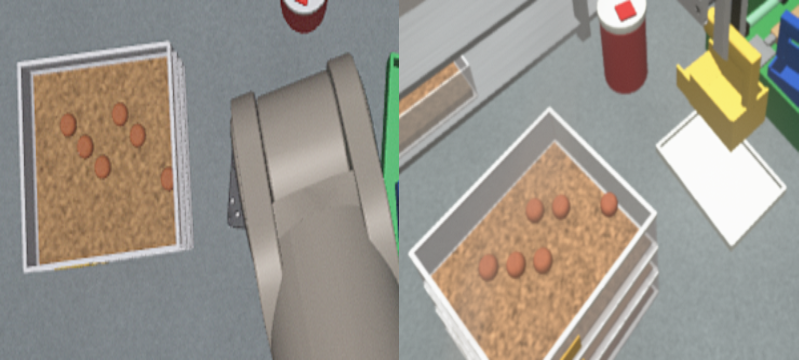

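All six balls lie in the box, as both views show. I'll lower the scoop to the tray.

```bash
python3 -m handwheel '0 0 0 10 0 18 0.1;0 0 0 10 0 36 0.1;0 0 0 10 0 54 0.1;0 0 0 10 0 70 0.1;0 0 0 10 0 76 0.1' >/dev/null;python3 -m handwheel '0 0 0 0 0 0 0.1;0 0 0 0 0 0 0.1' >/dev/null;  python3 st.py; python3 plan.py ".4775 -.014 .108 176 0"
python3 - <<'E'
from h import *
for n in("side","top"): cv2.imwrite(f"pics/{n}7.png",viewer.snapshot(n)[:,:,::-1])
b=cv2.imread("pics/side7.png")
cv2.imwrite("pics/c8.png",cv2.resize(b[180:360,290:450],None,fx=3.3,fy=3.3,interpolation=cv2.INTER_CUBIC))
E
```

```text
t 16.53 q [ 0.5968  0.3079 -0.81    2.0777  0.2852  0.8774  1.1236] p [ 0.4767 -0.0119  0.1317] 
 xt [-0.9974  0.0708  0.0093] yt [0.0709 0.9975 0.0008] zt [-0.0092  0.0015 -1.    ] w 0.0178 F 44.9 wf [-0.0247  0.1247 -0.8301] mom [ 0.0268 -0.1764  0.0121]
turn [ 0.001 -0.009 -0.001] shift [-1.2 -2.1 23.7]
```

View pics/c8.png

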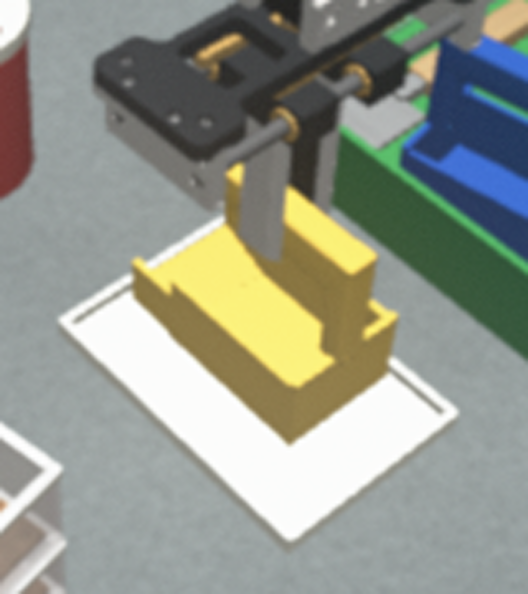

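The scoop hangs level over the tray (rear bottom corner at crop (290,440), tray corner at (290,545)). I'll lower it slowly.

```bash
python3 -m handwheel '0 -0.009 0 0 -2 9 0.1;0 -0.009 0 0 -2 17 0.1;0 -0.009 0 0 -2 23 0.1;0 -0.009 0 0 -2 26 0.1;0 -0.009 0 0 -2 26 0.1' >/dev/null; python3 st.py
python3 -m handwheel '0 0 0 0 0 1.5 0.1;0 0 0 0 0 3 0.1;0 0 0 0 0 3 0.1' >/dev/null; python3 st.py
```

```text
t 17.05 q [ 0.5756  0.3435 -0.7878  2.1081  0.3323  0.8159  1.0846] p [ 0.4757 -0.0144  0.1046] 
 xt [-0.9974  0.0715  0.0016] yt [0.0715 0.9974 0.0007] zt [-0.0015  0.0008 -1.    ] w 0.0178 F 44.9 wf [-0.1609  0.4125 -1.1052] mom [ 0.0091 -0.2182  0.0377]
t 17.3 q [ 0.5727  0.3473 -0.7852  2.1102  0.3377  0.8102  1.0798] p [ 0.476  -0.0144  0.1021] 
 xt [-0.9974  0.0715  0.0005] yt [0.0715 0.9974 0.0006] zt [-0.0005  0.0006 -1.    ] w 0.0178 F 44.9 wf [-0.3621 -0.8077 -0.7242] mom [ 0.0481 -0.0913  0.0502]
```

```bash
python3 -m handwheel '0 0 0 0 0 1 0.1;0 0 0 0 0 2 0.1;0 0 0 0 0 2 0.1' >/dev/null; python3 st.py
python3 -m handwheel '0 0 0 0 0 0.5 0.1;0 0 0 0 0 1 0.1;0 0 0 0 0 1 0.1' >/dev/null; python3 st.py
```

```text
t 17.55 q [ 0.5706  0.35   -0.7835  2.111   0.3414  0.8064  1.0764] p [ 0.4766 -0.0144  0.1005] 
 xt [-0.9974  0.0717 -0.0007] yt [0.0717 0.9974 0.0006] zt [ 0.0007  0.0005 -1.    ] w 0.0179 F 45.0 wf [0.4372 0.6588 7.1438] mom [ 0.0312  0.191  -0.0168]
t 17.8 q [ 0.5695  0.3503 -0.783   2.1109  0.3427  0.8062  1.0748] p [ 0.4769 -0.0144  0.1004] 
 xt [-0.9974  0.0718 -0.0012] yt [ 0.0718  0.9974 -0.0002] zt [ 0.0011 -0.0002 -1.    ] w 0.0177 F 45.0 wf [-6.2071 -0.886  25.8675] mom [-0.1042  1.6447 -0.0754]
```

```bash
python3 -m handwheel '0 0 0 0 0 -1 0.1;0 0 0 0 0 -1 0.1;0 0 0 0 0 -1 0.3;0 0 0 0 0 -1 0.5;0 0 0 0 0 -1 0.5' 5 >/dev/null; python3 -m handwheel '0 0 0 0 0 0 0.5;0 0 0 0 0 0 0.5' >/dev/null; python3 st.py
python3 -m handwheel '0 0 0 0 0 -15 0.5;0 0 0 0 0 -35 0.5;0 0 0 0 0 -60 0.5;0 0 0 0 0 -90 0.5;0 0 0 0 0 -120 0.5' >/dev/null
python3 -m handwheel '0 0 0 30 0 0 0.5;0 0 0 60 0 0 0.5;0 0 0 60 0 0 0.5' >/dev/null;python3 st.py
python3 - <<'E'
from h import *
for n in("side","top"): cv2.imwrite(f"pics/{n}8.png",viewer.snapshot(n)[:,:,::-1])
a=cv2.imread("pics/top8.png");b=cv2.imread("pics/side8.png")
for i in(a,b): print([tuple(np.round(cv2.minEnclosingCircle(c)[0]).astype(int).tolist()) for c in blobs(i,(3,110,60),(10,190,255),20)])
cv2.imwrite("pics/c9.png",b[120:400,130:600])
E
```

```text
t 18.38 q [ 0.5705  0.3505 -0.7833  2.1119  0.3413  0.8064  1.0766] p [ 0.4759 -0.0145  0.1   ] 
 xt [-0.9974  0.0716  0.0007] yt [0.0716 0.9974 0.0006] zt [-0.0007  0.0006 -1.    ] w 0.0464 F 0.0 wf [ 0.251  -0.2884 -0.1944] mom [ 0.0951 -0.1552  0.0206]
t 19.05 q [ 0.7486  0.0344 -0.8765  2.1105  0.0335  1.0113  1.3541] p [ 0.4122 -0.0102  0.2201] 
 xt [-0.9975  0.0712  0.0015] yt [ 0.0712  0.9975 -0.0023] zt [-0.0017 -0.0022 -1.    ] w 0.0473 F 0.0 wf [0.8073 0.2139 0.0847] mom [ 0.122  -0.2347 -0.0205]
[(193, 257), (141, 252), (167, 273), (154, 263), (180, 247), (216, 279)]
[(177, 356), (202, 353), (152, 357), (220, 317), (264, 316), (195, 319)]
```

View pics/c9.png

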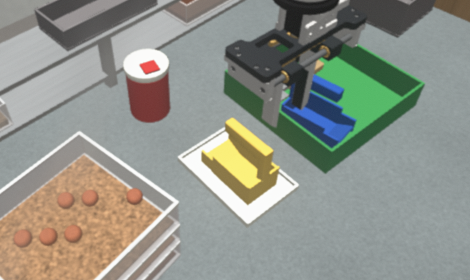

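The scoop stands flat and centred in the tray at crop (240,160), all six balls are in the box, and the gripper is clear of everything.

```bash
python3 -c "
from station import job
print(job.finish_job())"
```

```text
the job is handed in; nothing more can be done
None
```

The job is handed in at about 19 s of the 64 s: all six balls are in the topmost breeder box, and the empty yellow scoop stands released and flat in the white tray; the blue scoop and canister look undisturbed in the last picture, but I did not measure the other objects' positions, and no verdict came back.

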